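# Count out six mill balls with the pocket board

### The arm

A 6-joint arm with a two-finger parallel gripper is mounted at the origin on the work surface. World frame = base frame: x ahead of the robot, y to its left, z up, the work surface at z = 0. Lengths are in mm, angles in degrees, forces in N, time in s.
With the tool pointing down it reaches from about 375 to 900 mm from the base axis. Payload 3.1 kg.
Tool frame: the origin (TCP) lies at the very end of the fingers, on their centre line; the grasp point (between the pads) lies 19 mm behind it; z points along the fingers, y is the line along which they close (so a half turn about z gives the same grasp; the last joint's range is limited). The gripper opens to 87 mm and grips with 3 to 60 N. Pads are 19 mm wide; open, the fingers measure 117 mm over their backs; the gripper's body (75 mm by 190 mm) begins 51 mm behind the grasp point.
Start: joints at [62.596, 30.224, 82.088, -0, 67.689, -10.227], TCP at [184.54, 597.111, 222.548] pointing down, gripper open.
Joint ranges: [-176.69, 176.69], [-43.24, 126.21], [12.49, 139.97], [-82, 262], [0, 151.66], [-163.58, 163.58]. Speed limits (degrees/s): [159.86, 159.86, 180, 180, 180, 180].

### API

Orientations are given as [roll, pitch, yaw] about the fixed x, y, z axes, in that order (R = Rz(yaw) Ry(pitch) Rx(roll)).
In Python, from cell import robot gives the robot as it stands.
- The arm moves only by the tool step_arm, never from a script. Its argument "increments" is a list of rows, each an object with "dp": the shift along the tool's x, y, z in m, a list of three; "delta_rot": the turn, a rotation vector about the tool's x, y, z in degrees, a list of three. A call has 1 to 10 rows; each row shifts and turns the commanded pose from where the row before left it, along the tool's axes as they then stand; what a row does not reach is not made up. A row lasts 1/8 s, in which the tool goes at most 62.5 mm and 10.7 degrees, less where a joint would pass 70% of its speed; a pose out of reach is approached as far as the arm can. A call with a gripper value outside its range is refused whole. "gripper" is the opening, from 0 (shut) to 1 (fully open), set as the call begins (left out, the last holds). The fingers move at their own pace and stop on an object; "squeeze" is the grip in N (left out, the last holds). Time passes only in rows, so rows that do not move let the fingers close. It gives the time, the measured TCP pose, the force, the opening and the grip force at its end, in the units of the state.
- robot.observe(): the state, without advancing time (a new reading comes with each control period).
- robot.capture(name): name is "scene" or "side" or "wrist"; returns a dict with "pixels" (480x640x3 uint8, red, green, blue), "K" (3x3 intrinsics, pixels), "D" ([k1, k2, p1, p2, k3] as OpenCV has them; the pictures are not rectified), "R" (3x3) and "t" (3): a world point X has camera coordinates R X + t. Camera axes: x right, y down, z forward; pixel columns grow to the right and rows downward; lengths in mm; the calibration is good to about 2 mm. A picture is of the moment at which its call begins. There is no depth.
- robot.finish_job(): hands the job in; it is judged then, once.
Trained networks look in a picture, given as the dict that the camera call returned (one of the last four; its "shot" number tells which), for a name from the list of things; names that differ only in an ending like _2 or _b are one class to them, and where a whole thing is asked for, a point or a joint stands for the part that bears it (a point fixed in the world has none). Each returns a list of dicts, best first, with "p" (0 to 1); they miss things now and then, are a little off and sometimes report something else, mostly with a low value. They report only what shows in the picture. A call takes as long as a camera call. They do not tell look-alikes from the thing itself.
- robot.boxes_of(picture, target): "xy" ([column, row] in pixels, amid what is visible of it).
- robot.outline_of(picture, target): "region" (480x640 bool, what is visible of it) and "xy" ([column, row] in pixels, amid what is visible of it).
The state is a dict: "t": time; "joints": joint angles; "dq": joint speeds; "joint_torque": joint torques, N m; "tool_pos": TCP position; "eef_rot": TCP orientation; "wrist_force": force on the tool from outside, world axes, zero at the start; "ft_torque": the same for the moment, N m; "grip_width": opening from 0.0 (shut) to 1.0 (fully open); "grip_force": force on a finger pad.
Only numpy, scipy, OpenCV 4.12 (cv2) and the standard library are available. Lean on these libraries where they do the work, as an engineer would, in place of code of your own. Each camera call takes 0.05 s, during which the arm holds its last target. There are 200 camera calls.

### The job

Pick up the white counting board by its handle and tip it steeply, pocket end down, so that the steel balls roll out of the channel and fill all six pockets; then tip it the other way so that the two left-over balls run back into the channel. Set the board down flat on the black mat again and let go, without pushing aside the cup, curing lamp, spatula or motor unit.

Things in the scene. Friction and masses are not known exactly. Their poses are not given: they have to be found in the camera images.
- handle (a point): Centre of the counting board's handle: an upright plate on the middle rib, 12 mm thick along the board, 28 mm wide across it, 42 to 88 mm above the board's underside (free room below it over the lanes). This point is 66 mm above the underside. x axis along the board: +x to the channel end, -x to the pocket end; y across, z up. It starts upright, +x pointing away from the robot within 0.5 rad.
- board_base (a point): Middle of the underside of the loose white plastic counting board, 166 long x 58 wide mm, walls 37 mm high, about 0.4 kg; 3 mm from the handle point towards +x, axes as the handle's. It starts flat on the mat. Two straight lanes with closed ends, 18 mm wide, run its length either side of a 12 mm rib; each has three pockets (-x half) and a stretch of channel (+x half).
- channel (a point): Middle of the channel floor, on the board's axis, 18 mm above the underside, 48 mm from the handle point towards +x; axes as the handle's. In each lane the channel is a flat floor 66 mm long (33 mm either way from here), 3 mm lower than the rest of the lane.
- ramp (a point): Middle of the ramps from the channel up to the lane floor (21 mm above the underside), 10.5 mm from the handle point towards +x; 9 mm long, 18 degrees steep. Tipped slowly, balls leave the channel once the pocket end is lowered by some 20 degrees. Balls roll on over filled pockets but may pause in the slight dip there until the lane slopes up to about 20 degrees.
- mat: Thin black work mat fixed on the white table, 340 (x) x 460 (y) x 3 mm, origin at the centre of its underside.
- pocket1 (a point): Centre of a ball seated in pocket 1 (+y lane, at the closed end; 66.5 mm from the handle point towards -x, 15 mm to +y, 13.5 mm above the underside). Pocket: square well 17 x 18 mm, 15.5 mm deep below the lane floor, holds one ball about flush; axes as the handle's.
- pocket2 (a point): Centre of a ball seated in pocket 2 (+y lane, middle; 41.5 mm from the handle point towards -x, 15 mm to +y, 13.5 mm above the underside). Pocket: square well 17 x 18 mm, 15.5 mm deep below the lane floor, holds one ball about flush; axes as the handle's.
- pocket3 (a point): Centre of a ball seated in pocket 3 (+y lane, nearest the channel; 16.5 mm from the handle point towards -x, 15 mm to +y, 13.5 mm above the underside). Pocket: square well 17 x 18 mm, 15.5 mm deep below the lane floor, holds one ball about flush; axes as the handle's.
- pocket4 (a point): Centre of a ball seated in pocket 4 (-y lane, at the closed end; 66.5 mm from the handle point towards -x, 15 mm to -y, 13.5 mm above the underside). Pocket: square well 17 x 18 mm, 15.5 mm deep below the lane floor, holds one ball about flush; axes as the handle's.
- pocket5 (a point): Centre of a ball seated in pocket 5 (-y lane, middle; 41.5 mm from the handle point towards -x, 15 mm to -y, 13.5 mm above the underside). Pocket: square well 17 x 18 mm, 15.5 mm deep below the lane floor, holds one ball about flush; axes as the handle's.
- pocket6 (a point): Centre of a ball seated in pocket 6 (-y lane, nearest the channel; 16.5 mm from the handle point towards -x, 15 mm to -y, 13.5 mm above the underside). Pocket: square well 17 x 18 mm, 15.5 mm deep below the lane floor, holds one ball about flush; axes as the handle's.
- ball1_center (a point): Centre of loose steel ball 1 of eight alike, 16 mm across, 17 g, polished; starts in the channel of the +y lane (four balls in each lane). Its axes turn as it rolls.
- ball2_center (a point): Centre of loose steel ball 2 of eight alike, 16 mm across, 17 g, polished; starts in the channel of the +y lane (four balls in each lane). Its axes turn as it rolls.
- ball3_center (a point): Centre of loose steel ball 3 of eight alike, 16 mm across, 17 g, polished; starts in the channel of the +y lane (four balls in each lane). Its axes turn as it rolls.
- ball4_center (a point): Centre of loose steel ball 4 of eight alike, 16 mm across, 17 g, polished; starts in the channel of the +y lane (four balls in each lane). Its axes turn as it rolls.
- ball5_center (a point): Centre of loose steel ball 5 of eight alike, 16 mm across, 17 g, polished; starts in the channel of the -y lane (four balls in each lane). Its axes turn as it rolls.
- ball6_center (a point): Centre of loose steel ball 6 of eight alike, 16 mm across, 17 g, polished; starts in the channel of the -y lane (four balls in each lane). Its axes turn as it rolls.
- ball7_center (a point): Centre of loose steel ball 7 of eight alike, 16 mm across, 17 g, polished; starts in the channel of the -y lane (four balls in each lane). Its axes turn as it rolls.
- ball8_center (a point): Centre of loose steel ball 8 of eight alike, 16 mm across, 17 g, polished; starts in the channel of the -y lane (four balls in each lane). Its axes turn as it rolls.
- cup: Bystander: empty white plastic cup, 70 mm across, 85 mm tall, standing left of the mat; origin at the centre of its underside.
- curing_lamp: Bystander: pen-shaped curing lamp lying right of the mat, 220 mm long, 28 mm thick; origin under its middle, its length along x.
- spatula: Bystander: slim steel cement spatula, 170 mm long, 10 mm thick, lying along x on the left edge of the mat; origin about its middle, at its underside.
- motor_unit: Bystander: black hand-motor control box 140 x 110 x 70 mm with a knob, left of the mat near the robot; origin at the centre of its underside.
Not all that is in view belongs to the job. Leave any yellow look-alike of the part that bears handle alone.

How it is judged:
By the outcome, as a careful person would: the job done as asked, in the order asked, and still so for the second after the job is handed in, with the robot touching nothing.
It also fails if it takes over 51 s, if anything falls off the work surface, if the arm or the gripper's body presses on something with over 40 N, if the wrist force passes 120 N, or if a joint passes its speed limit or range.

## Working session

There is one attempt and no reset: what is moved stays moved. The work goes in short steps, Python scripts to look and compute and a tool call to move; the robot and the scene stay as the last step left them, time stands still between calls to the robot, and variables do not carry over. Pictures are saved under pics/ and viewed, at most 10 in all, crops included, and the job is handed in when it is done.

Besides the shell and the picture viewer there is one more tool, called after "Request:" by a JSON object that holds its "op" and its "data". step_arm: Moves the arm, as the interface text tells. Its arguments: {"type":"object","properties":{"increments":{"type":"array","items":{"type":"object","properties":{"dp":{"type":"array","items":{"type":"number"}},"delta_rot":{"type":"array","items":{"type":"number"}}}}},"gripper":{"type":"number"},"squeeze":{"type":"number"}},"required":["increments"]}

```bash
mkdir -p pics; cat > h.py <<'E'
import numpy as np, cv2
from cell import robot
from scipy.spatial.transform import Rotation as Ro
def save(p,n): cv2.imwrite('pics/'+n+'.png',p['pixels'][:,:,::-1])
def ray(p,xy):
    K,D,R,t=[np.array(p[k],float) for k in 'K D R t'.split()]
    u=cv2.undistortPoints(np.array([[xy]],float),K,D)[0,0]
    return -R.T@t, R.T@np.array([u[0],u[1],1])
def atz(p,xy,z):
    c,d=ray(p,xy); return c+d*(z-c[2])/d[2]
def proj(p,X):
    K,D,R,t=[np.array(p[k],float) for k in 'K D R t'.split()]
    return cv2.projectPoints(np.array(X,float).reshape(-1,1,3),cv2.Rodrigues(R)[0],t.reshape(3,1),K,D)[0][:,0]
def tri(obs):
    A=0;b=0
    for p,xy in obs:
        c,d=ray(p,xy); d=d/np.linalg.norm(d); M=np.eye(3)-np.outer(d,d); A=A+M; b=b+M@c
    return np.linalg.solve(A,b)
E
python3 - <<'E'
from h import *
s=robot.observe();print(s)
P={}
for n in ['scene','side']:
    p=robot.capture(n);P[n]=p;save(p,n+'0')
    print(n,p['t'],-p['R'].T@p['t'] if hasattr(p['R'],'T') else '')
    for k in ['handle','board_base','channel','pocket1','pocket4','ball1_center','mat','cup','motor_unit','spatula','curing_lamp']:
        print(k,[(np.round(b['xy']).tolist(),round(b['p'],2)) for b in robot.boxes_of(p,k)][:9])
E
```

```text
{'t': 0.0, 'joints': array([ 6.25963583e+01,  3.02768828e+01,  8.21571691e+01, -1.17875761e-03,
        6.76889112e+01, -1.02267130e+01]), 'dq': array([ 0.02737726, -0.11046732, -0.0944717 , -0.03261827, -0.10000539,
        0.0419408 ]), 'joint_torque': array([ 4.27174145e-04, -4.40038848e+01, -1.76591957e+01,  6.34618755e-02,
        5.82816044e-02, -1.77413253e-04]), 'tool_pos': array([184.20315958, 596.46603157, 221.58962921]), 'eef_rot': array([-1.79878797e+02, -2.07590402e-02,  1.62823498e+02]), 'wrist_force': array([0.84978051, 0.21587101, 0.84993787]), 'ft_torque': array([-0.02361768, -0.00298703,  0.03039876]), 'grip_force': 0.0, 'grip_width': 1.0031620055699284}
scene [ 385.91751706 -178.11858382 1682.26067211] [ 949.18435597  763.46625225 1235.64876435]
handle [([281.0, 284.0], 0.84), ([330.0, 163.0], 0.81), ([364.0, 383.0], 0.65), ([395.0, 265.0], 0.6)]
board_base [([401.0, 267.0], 0.83), ([279.0, 284.0], 0.81), ([327.0, 165.0], 0.77)]
channel [([400.0, 271.0], 0.84), ([331.0, 168.0], 0.63), ([278.0, 280.0], 0.62)]
pocket1 [([400.0, 271.0], 0.67), ([333.0, 164.0], 0.67), 
[... 448 characters left out ...]
ndle [([391.0, 297.0], 0.85), ([277.0, 258.0], 0.75), ([405.0, 214.0], 0.64)]
board_base [([392.0, 297.0], 0.93), ([281.0, 260.0], 0.71), ([405.0, 214.0], 0.55)]
channel [([277.0, 257.0], 0.83), ([390.0, 298.0], 0.82), ([410.0, 216.0], 0.76), ([284.0, 275.0], 0.5)]
pocket1 [([391.0, 300.0], 0.88), ([406.0, 216.0], 0.88), ([278.0, 259.0], 0.74), ([324.0, 187.0], 0.34)]
pocket4 [([391.0, 300.0], 0.88), ([406.0, 216.0], 0.88), ([278.0, 259.0], 0.74), ([324.0, 187.0], 0.34)]
ball1_center [([360.0, 365.0], 0.28)]
mat [([283.0, 274.0], 0.64)]
cup [([258.0, 345.0], 0.7)]
motor_unit [([359.0, 367.0], 0.81)]
spatula [([263.0, 302.0], 0.58), ([281.0, 261.0], 0.36)]
curing_lamp [([321.0, 188.0], 0.69)]
```

View pics/scene0.png

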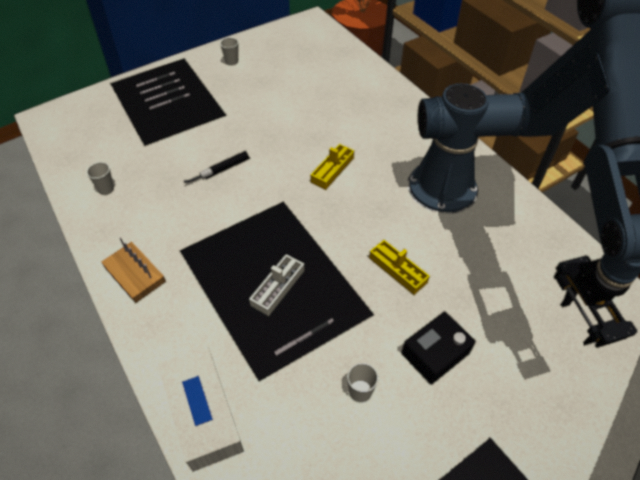

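View pics/side0.png

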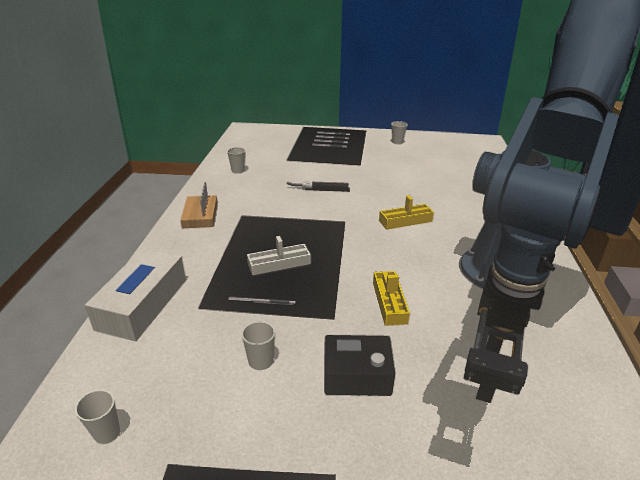

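The white board is at scene (279,284) and side (279,259). The yellow look-alikes are at scene (330,163) and (400,267), or side (405,214) and (391,297). I choose the white one on the mat. Next I'll fit its pose and check it in a close crop.

```bash
cat > fit.py <<'E'
from h import *
from scipy.optimize import minimize
def hull(c): 
    return np.array([[x,y,z] for x in c[0] for y in c[1] for z in c[2]],float)
BOX=hull([(-83,83),(-29,29),(0,37)]); HAN=hull([(-9,3),(-14,14),(37,88)])
def mask(p,R,t):
    m=np.zeros((480*4,640*4),np.uint8)
    for B in (BOX,HAN):
        q=proj(p,B@R.T+t)*4
        cv2.fillConvexPoly(m,cv2.convexHull(np.round(q+1.5).astype(np.int32)),1)
    return m
def fit(views,x0,z=3):
    big=[(p,cv2.resize(m.astype(np.uint8),None,fx=4,fy=4,interpolation=cv2.INTER_NEAREST)) for p,m in views]
    def f(v):
        R=Ro.from_euler('z',v[2],degrees=True).as_matrix(); t=np.array([v[0],v[1],z])
        return sum(1-(a&b).sum()/(a|b).sum() for a,b in ((mask(p,R,t),m) for p,m in big))
    best=min((minimize(f,[x0[0],x0[1],y],method='Nelder-Mead',options=dict(initial_simplex=[[x0[0],x0[1],y],[x0[0]+8,x0[1],y],[x0[0],x0[1]+8,y],[x0[0],x0[1],y+8]],xatol=.1,fatol=1e-4)) for y in (x0[2]-10,x0[2]+10)),key=lambda r:r.fun)
    return best.x,best.fun
E
python3 - <<'E'
from fit import *
V=[]
tiles=[]
for n,c in (('scene',(279,284)),('side',(279,259))):
    p=robot.capture(n)
    g=p['pixels'].astype(int)
    o=[o for o in robot.outline_of(p,'handle') if np.hypot(*(np.array(o['xy'])-c))<25]
    print(n,[(x['xy'],x['region'].sum()) for x in o])
    m=(g.min(2)>60).astype(np.uint8)
    nl,l,st,ce=cv2.connectedComponentsWithStats(m); 
    k=min((k for k in range(1,nl) if st[k,4]>150),key=lambda k:np.hypot(*(ce[k]-c)))
    m=(l==k).astype(np.uint8); 
    m=cv2.morphologyEx(m,cv2.MORPH_CLOSE,np.ones((7,7)))
    print('col',ce[k],m.sum(), [np.round(atz(p,c,30),1)])
    if o: m2=o[0]['region']; print('iou',(m2&(m>0)).sum()/(m2|(m>0)).sum())
    V.append((p,m)); tiles.append((p,m,c))
x0=atz(V[0][0],(279,284),25)
from math import *
for v in (V,V[:1],V[1:]):
    r,f=fit(v,[x0[0],x0[1],0]); print(np.round(r,1),round(f,3))
    if v is V: rr=r
R=Ro.from_euler('z',rr[2],degrees=True).as_matrix(); t=np.array([rr[0],rr[1],3])
out=[]
for p,m,c in tiles:
    im=cv2.resize(p['pixels'][:,:,::-1],None,fx=4,fy=4,interpolation=cv2.INTER_CUBIC)
    cs=cv2.findContours(mask(p,R,t),0,1)[0]; im2=im.copy(); cv2.drawContours(im2,cs,-1,(0,0,255),1)
    s=np.s_[c[1]*4-150:c[1]*4+150,c[0]*4-200:c[0]*4+200]; out.append(np.hstack([im[s],im2[s]]))
cv2.imwrite('pics/crop.png',np.vstack(out))
E
```

```text
scene [([283.0, 285.2], np.int64(1422))]
col [276.23533123 283.39053628] 1593 [array([612.6,  57.2,  30. ])]
iou 0.7580174927113703
side [([277.6, 261.3], np.int64(1521))]
col [278.43963712 257.85624564] 1438 [array([609.5,  60.3,  30. ])]
iou 0.9090322580645162
[613.2  46.1  25.4] 0.094
[613.1  46.4  25.2] 0.04
[613.6  45.6  25.8] 0.056
```

View pics/crop.png

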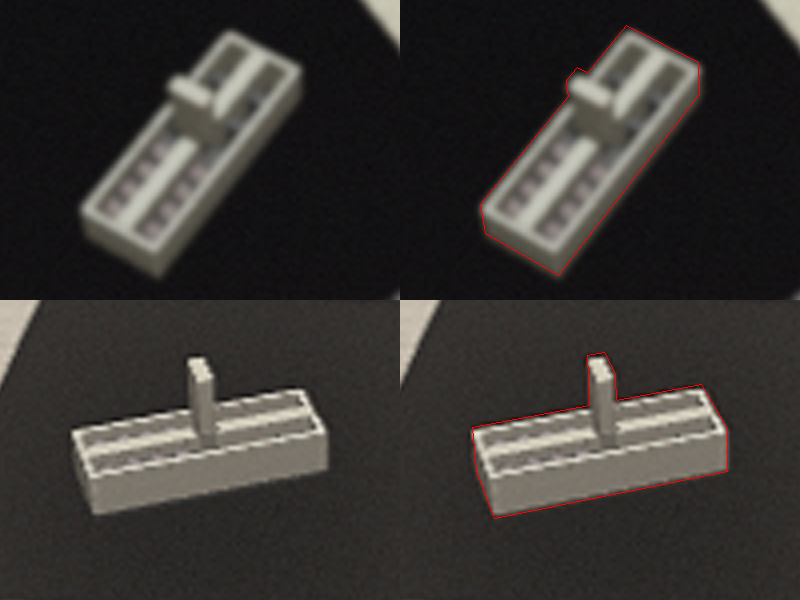

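The crop shows the white board, with the fitted outline matching in both views (scene (279,284), side (279,259)). The handle is upright and the balls are at the far (+x) end. Next I'll compute the reach.

```bash
cat > go.py <<'E'
from h import *
def go(pos,rot):
    s=robot.observe(); R=Ro.from_euler('xyz',s['eef_rot'],degrees=True)
    G=Ro.from_euler('xyz',rot,degrees=True)
    print('t',round(s['t'],2),'pos',np.round(s['tool_pos'],1),np.round(s['eef_rot'],1),'J',np.round(s['joints'],0),'F',np.round(s['wrist_force'],1))
    print('dp tool mm',np.round(R.inv().apply(np.array(pos)-s['tool_pos']),1),'rotvec',np.round((R.inv()*G).as_rotvec(degrees=True),2))
E
python3 -c "
from go import *
go([610.5,44.8,130],[180,0,115.4])"
```

```text
t 1.4 pos [184.5 597.1 222.5] [-180.    -0.   162.8] J [ 63.  30.  82.   0.  68. -10.] F [ 0.2 -0.2 -0.1]
dp tool mm [-570.1 -401.9   92.5] rotvec [-0.   -0.   47.42]
```

Request:
{"op": "step_arm", "data": {"increments": [{"dp": [-0.04,-0.028,0]},{"dp": [-0.04,-0.028,0]},{"dp": [-0.04,-0.028,0]},{"dp": [-0.04,-0.028,0]},{"dp": [-0.04,-0.028,0]},{"dp": [-0.04,-0.028,0]},{"dp": [-0.04,-0.028,0]},{"dp": [-0.04,-0.028,0]},{"dp": [-0.04,-0.028,0]},{"dp": [-0.04,-0.028,0]}], "gripper": 1}}

```text
invalid input
```

Request:
{"op": "step_arm", "data": {"increments": [{"dp": [-0.04,-0.028,0]},{"dp": [-0.04,-0.028,0]},{"dp": [-0.04,-0.028,0]},{"dp": [-0.04,-0.028,0]},{"delta_rot": [0,0,9.5],"dp": [0,0,0.014]},{"delta_rot": [0,0,9.5],"dp": [0,0,0.014]},{"delta_rot": [0,0,9.5],"dp": [0,0,0.014]},{"delta_rot": [0,0,9.5],"dp": [0,0,0.014]},{"delta_rot": [0,0,9.4],"dp": [0,0,0.014]},{}], "gripper": 0.7}}

```text
invalid input
```

```bash
python3 - <<'E'
from go import *
go([610.5,44.8,51],[180,0,115.4])
p=robot.capture('wrist');save(p,'w1')
print(proj(p,[[610.5,44.8,91],[610.5,44.8,69]]))
E
```

```text
t 1.4 pos [184.5 597.1 222.5] [-180.    -0.   162.8] J [ 63.  30.  82.   0.  68. -10.] F [ 0.2 -0.2 -0.1]
dp tool mm [-570.1 -401.9  171.5] rotvec [-0.   -0.   47.42]
[[ 41.51289557 604.88959657]
 [ 48.68587434 591.56235552]]
```

View pics/w1.png

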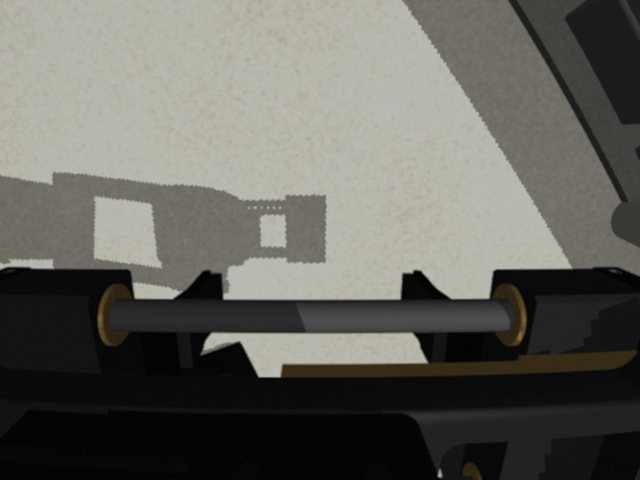

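The moves were refused because each row needs both fields, so the wrist picture shows only bare table and the arm's shadow. I'll resend them.

Request:
{"op": "step_arm", "data": {"increments": [{"dp": [-0.04,-0.028,0],"delta_rot": [0,0,0]},{"dp": [-0.04,-0.028,0],"delta_rot": [0,0,0]},{"dp": [-0.04,-0.028,0],"delta_rot": [0,0,0]},{"dp": [-0.04,-0.028,0],"delta_rot": [0,0,0]},{"dp": [-0.04,-0.028,0],"delta_rot": [0,0,0]},{"dp": [-0.04,-0.028,0],"delta_rot": [0,0,0]},{"dp": [-0.04,-0.028,0],"delta_rot": [0,0,0]},{"dp": [-0.04,-0.028,0],"delta_rot": [0,0,0]},{"dp": [-0.04,-0.028,0],"delta_rot": [0,0,0]},{"dp": [-0.04,-0.028,0],"delta_rot": [0,0,0]}], "gripper": 1}}

```text
t: 2.7
tool_pos: [485.0, 210.1, 222.8]
eef_rot: [180.0, 0.0, 162.8]
wrist_force: [0.8, -0.0, -0.4]
grip_width: 0.999
grip_force: 0.0
```

Request:
{"op": "step_arm", "data": {"increments": [{"dp": [-0.04,-0.028,0],"delta_rot": [0,0,0]},{"dp": [-0.04,-0.028,0],"delta_rot": [0,0,0]},{"dp": [-0.04,-0.028,0],"delta_rot": [0,0,0]},{"dp": [-0.04,-0.028,0],"delta_rot": [0,0,0]},{"dp": [0,0,0.014],"delta_rot": [0,0,9.5]},{"dp": [0,0,0.014],"delta_rot": [0,0,9.5]},{"dp": [0,0,0.014],"delta_rot": [0,0,9.5]},{"dp": [0,0,0.014],"delta_rot": [0,0,9.5]},{"dp": [0,0,0.014],"delta_rot": [0,0,9.4]},{"dp": [0,0,0],"delta_rot": [0,0,0]}], "gripper": 0.7}}

```text
t: 3.95
tool_pos: [603.0, 57.3, 151.5]
eef_rot: [-179.9, -0.1, 115.5]
wrist_force: [0.6, 0.6, 0.8]
grip_width: 0.701
grip_force: 0.0
```

```bash
python3 - <<'E'
from go import *
go([610.5,44.8,51],[180,0,115.4])
p=robot.capture('wrist');save(p,'w2')
print(proj(p,[[610.5,44.8,91],[610.5,44.8,69]]))
E
```

```text
t 3.95 pos [603.   57.3 151.5] [-1.799e+02 -1.000e-01  1.155e+02] J [ -5.  34.  89.  -0.  58. -31.] F [0.6 0.6 0.8]
dp tool mm [-14.6   1.7 100.5] rotvec [-0.13 -0.07  0.13]
[[313.60191064 275.44275032]
 [313.51654491 264.76067638]]
```

View pics/w2.png

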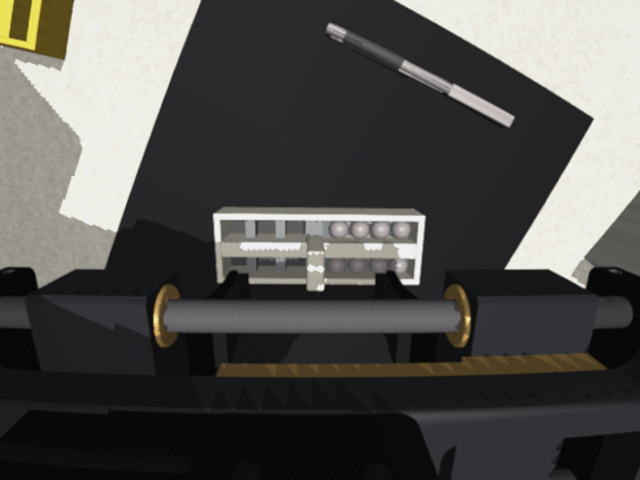

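The wrist view shows the white board with the handle top at about (316,270), within 2 mm of the prediction, and eight balls in the right (channel) half. I'll descend and grip.

Request:
{"op": "step_arm", "data": {"increments": [{"dp": [-0.0146,0.0025,0],"delta_rot": [-0.1,-0.1,0.1]},{"dp": [0,0,0.02],"delta_rot": [0,0,0]},{"dp": [0,0,0.02],"delta_rot": [0,0,0]},{"dp": [0,0,0.02],"delta_rot": [0,0,0]},{"dp": [0,0,0.02],"delta_rot": [0,0,0]},{"dp": [0,0,0.01],"delta_rot": [0,0,0]},{"dp": [0,0,0.01],"delta_rot": [0,0,0]},{"dp": [0,0,0],"delta_rot": [0,0,0]},{"dp": [0,0,0],"delta_rot": [0,0,0]}]}}

```text
t: 5.12
tool_pos: [613.1, 44.9, 53.1]
eef_rot: [179.8, 0.1, 115.3]
wrist_force: [0.4, 0.4, 0.9]
grip_width: 0.7
grip_force: 0.0
```

Request:
{"op": "step_arm", "data": {"increments": [{"dp": [0,0,0],"delta_rot": [0,0,0]},{"dp": [0,0,0],"delta_rot": [0,0,0]},{"dp": [0,0,0],"delta_rot": [0,0,0]},{"dp": [0,0,0],"delta_rot": [0,0,0]},{"dp": [0,0,0],"delta_rot": [0,0,0]},{"dp": [0,0,0],"delta_rot": [0,0,0]}], "gripper": 0, "squeeze": 45}}

```text
t: 5.88
tool_pos: [612.1, 44.8, 52.5]
eef_rot: [180.0, 0.1, 115.3]
wrist_force: [-1.3, -0.8, 1.5]
grip_width: 0.132
grip_force: 45.0
```

Request:
{"op": "step_arm", "data": {"increments": [{"dp": [0,0,-0.01],"delta_rot": [0,0,0]},{"dp": [0,0,-0.02],"delta_rot": [0,0,0]},{"dp": [0,0,-0.02],"delta_rot": [0,0,0]},{"dp": [0,0,-0.02],"delta_rot": [0,0,0]},{"dp": [0,0,-0.02],"delta_rot": [0,0,0]},{"dp": [0,0,-0.02],"delta_rot": [0,0,0]},{"dp": [0,0,-0.02],"delta_rot": [0,0,0]},{"dp": [0,0,-0.01],"delta_rot": [0,0,0]},{"dp": [0,0,0],"delta_rot": [0,0,0]}]}}

```text
t: 7.0
tool_pos: [612.3, 45.2, 192.9]
eef_rot: [179.9, 0.1, 115.3]
wrist_force: [-0.5, 0.2, -4.9]
grip_width: 0.134
grip_force: 45.0
```

Request:
{"op": "step_arm", "data": {"increments": [{"dp": [0,0,0],"delta_rot": [-5,0,0]},{"dp": [0,0,0],"delta_rot": [-5,0,0]},{"dp": [0,0,0],"delta_rot": [-5,0,0]},{"dp": [0,0,0],"delta_rot": [-5,0,0]},{"dp": [0,0,0],"delta_rot": [-5,0,0]},{"dp": [0,0,0],"delta_rot": [-5,0,0]},{"dp": [0,0,0],"delta_rot": [-5,0,0]},{"dp": [0,0,0],"delta_rot": [-5,0,0]},{"dp": [0,0,0],"delta_rot": [0,0,0]},{"dp": [0,0,0],"delta_rot": [0,0,0]}]}}

```text
t: 8.25
tool_pos: [612.1, 46.0, 192.0]
eef_rot: [140.9, -0.1, 115.5]
wrist_force: [0.8, 0.1, -4.5]
grip_width: 0.139
grip_force: 45.0
```

```bash
python3 - <<'E'
from go import *
go([612.5,44.8,53],[180,0,115.3])
p=robot.capture('side');a=cv2.resize(p['pixels'][170:320,180:380],None,fx=3,fy=3,interpolation=cv2.INTER_CUBIC)
cv2.imwrite('pics/t1.png',a[:,:,::-1])
q=robot.capture('wrist');save(q,'t1w')
E
```

```text
t 8.25 pos [612.1  46.  192. ] [ 1.409e+02 -1.000e-01  1.155e+02] J [ -19.   26.  114.   70.   28. -105.] F [ 0.8  0.1 -4.5]
dp tool mm [ -1.4 -87.8 107.8] rotvec [39.09 -0.11  0.16]
```

View pics/t1w.png

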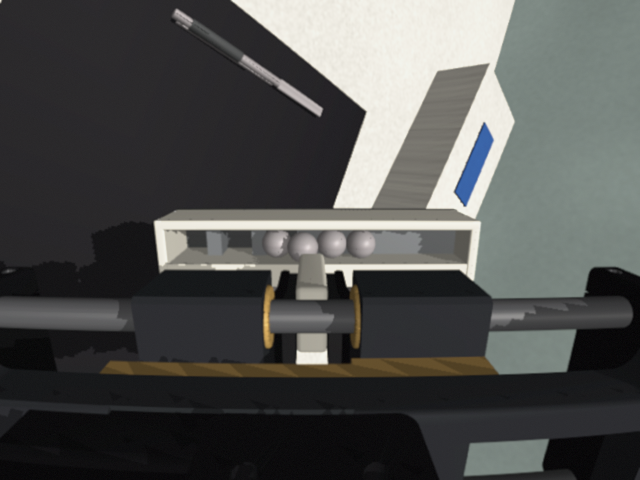

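At 40° the wrist view shows the four visible balls of one lane at (275–362,243), out of the channel and moving toward the pocket end. I'll tip a little further and wait.

Request:
{"op": "step_arm", "data": {"increments": [{"dp": [0,0,0],"delta_rot": [-2,0,0]},{"dp": [0,0,0],"delta_rot": [-2,0,0]},{"dp": [0,0,0],"delta_rot": [-2,0,0]},{"dp": [0,0,0],"delta_rot": [-2,0,0]},{"dp": [0,0,0],"delta_rot": [0,0,0]},{"dp": [0,0,0],"delta_rot": [0,0,0]},{"dp": [0,0,0],"delta_rot": [0,0,0]},{"dp": [0,0,0],"delta_rot": [0,0,0]},{"dp": [0,0,0],"delta_rot": [0,0,0]},{"dp": [0,0,0],"delta_rot": [0,0,0]}]}}

```text
t: 9.6
tool_pos: [612.1, 46.2, 192.4]
eef_rot: [132.8, -0.1, 115.5]
wrist_force: [0.2, -0.5, -5.9]
grip_width: 0.133
grip_force: 45.0
```

```bash
python3 - <<'E'
from go import *
go([612.5,44.8,53],[180,0,115.3])
q=robot.capture('wrist')
p=robot.capture('side');s=robot.capture('scene')
f=lambda a:cv2.resize(a,(400,300),interpolation=cv2.INTER_CUBIC)
cv2.imwrite('pics/t2.png',np.vstack([np.hstack([f(p['pixels'][150:300,180:380]),f(s['pixels'][200:350,180:380])]),cv2.resize(q['pixels'][180:330,130:530],(800,300))])[:,:,::-1])
E
```

```text
t 9.6 pos [612.1  46.2 192.4] [ 1.328e+02 -1.000e-01  1.155e+02] J [ -23.   29.  119.   94.   33. -132.] F [ 0.2 -0.5 -5.9]
dp tool mm [  -1.6 -102.4   94.6] rotvec [47.19 -0.13  0.13]
```

View pics/t2.png

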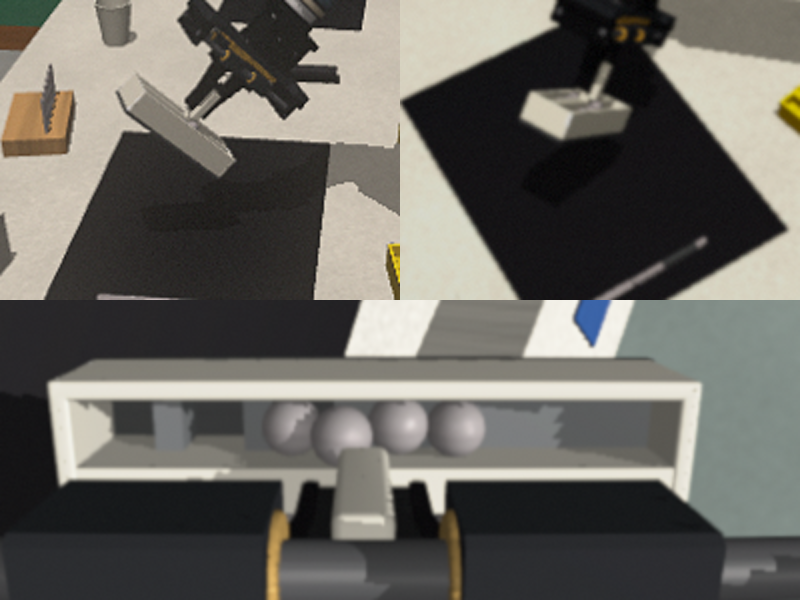

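At 47° the board is tilted as commanded (top-left panel), but the visible lane has jammed. Its balls are unchanged at crop (292–455,425), with the second riding up on the first under the handle. I'll level out to let the first ball drop, then tip again.

Request:
{"op": "step_arm", "data": {"increments": [{"dp": [0,0,0],"delta_rot": [5,0,0]},{"dp": [0,0,0],"delta_rot": [5,0,0]},{"dp": [0,0,0],"delta_rot": [5,0,0]},{"dp": [0,0,0],"delta_rot": [6,0,0]},{"dp": [0,0,0],"delta_rot": [6,0,0]},{"dp": [0,0,0],"delta_rot": [6,0,0]},{"dp": [0,0,0],"delta_rot": [6,0,0]},{"dp": [0,0,0],"delta_rot": [6,0,0]},{"dp": [0,0,0],"delta_rot": [0,0,0]},{"dp": [0,0,0],"delta_rot": [0,0,0]}]}}

```text
t: 11.0
tool_pos: [610.1, 48.8, 191.2]
eef_rot: [175.8, -0.6, 115.8]
wrist_force: [-0.4, 0.5, -4.9]
grip_width: 0.135
grip_force: 45.0
```

```bash
python3 - <<'E'
from go import *
go([612.5,44.8,53],[180,0,115.3])
q=robot.capture('wrist')
s=robot.capture('scene')
cv2.imwrite('pics/t3.png',np.vstack([cv2.resize(s['pixels'][220:310,230:350],(400,300),interpolation=cv2.INTER_CUBIC),cv2.resize(q['pixels'][180:330,130:530],(400,150))])[:,:,::-1])
E
```

```text
t 11.0 pos [610.1  48.8 191.2] [175.8  -0.6 115.8] J [ -7.  30.  89.   3.  58. -35.] F [-0.4  0.5 -4.9]
dp tool mm [ -6.   -9.6 137.8] rotvec [ 4.15 -0.6   0.46]
```

View pics/t3.png

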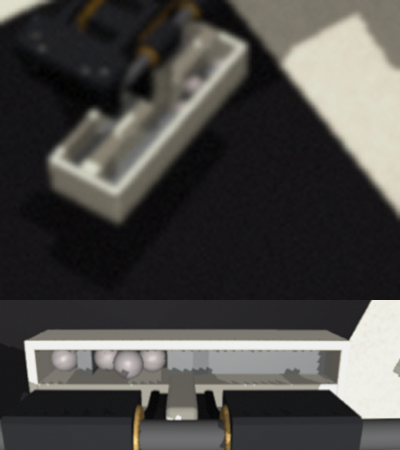

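After levelling to 4°, the wrist view of the +y lane shows balls in pockets 1, 2 and 3 (crop (65,358), (105,358), (152,358)), with the leftover at (128,362). The −y lane is hidden, so I'll tip again with small jiggles to free any jam there.

Request:
{"op": "step_arm", "data": {"increments": [{"dp": [0,0,0],"delta_rot": [-5,0,0]},{"dp": [0,0,0],"delta_rot": [-5,0,0]},{"dp": [0,0,0],"delta_rot": [-5,0,0]},{"dp": [0,0,0],"delta_rot": [-5,0,0]},{"dp": [0,0,0],"delta_rot": [-5,0,0]},{"dp": [0,0,0],"delta_rot": [-5,0,0]},{"dp": [0,0,0],"delta_rot": [-5,0,0]},{"dp": [0,0,0],"delta_rot": [-5,0,0]},{"dp": [0,0,0],"delta_rot": [0,0,0]},{"dp": [0,0,0],"delta_rot": [0,0,0]}]}}

```text
t: 12.35
tool_pos: [611.4, 49.0, 191.8]
eef_rot: [136.9, -0.6, 115.9]
wrist_force: [-0.3, -0.0, -4.5]
grip_width: 0.132
grip_force: 45.0
```

Request:
{"op": "step_arm", "data": {"increments": [{"dp": [0,0,0],"delta_rot": [6,0,0]},{"dp": [0,0,0],"delta_rot": [6,0,0]},{"dp": [0,0,0],"delta_rot": [6,0,0]},{"dp": [0,0,0],"delta_rot": [6,0,0]},{"dp": [0,0,0],"delta_rot": [-6,0,0]},{"dp": [0,0,0],"delta_rot": [-6,0,0]},{"dp": [0,0,0],"delta_rot": [-6,0,0]},{"dp": [0,0,0],"delta_rot": [-6,0,0]},{"dp": [0,0,0],"delta_rot": [0,0,0]},{"dp": [0,0,0],"delta_rot": [0,0,0]}]}}

```text
t: 13.6
tool_pos: [610.1, 57.4, 190.4]
eef_rot: [136.4, -1.9, 117.1]
wrist_force: [-0.3, 0.5, -4.9]
grip_width: 0.136
grip_force: 45.0
```

Request:
{"op": "step_arm", "data": {"increments": [{"dp": [0,0,0],"delta_rot": [5,0,0]},{"dp": [0,0,0],"delta_rot": [5,0,0]},{"dp": [0,0,0],"delta_rot": [5,0,0]},{"dp": [0,0,0],"delta_rot": [5,0,0]},{"dp": [0,0,0],"delta_rot": [5,0,0]},{"dp": [0,0,0],"delta_rot": [5,0,0]},{"dp": [0,0,0],"delta_rot": [5,0,0]},{"dp": [0,0,0],"delta_rot": [0,0,0]}]}}

```text
t: 14.6
tool_pos: [611.4, 58.7, 191.1]
eef_rot: [170.8, -1.8, 117.2]
wrist_force: [0.0, -0.7, -4.9]
grip_width: 0.135
grip_force: 45.0
```

```bash
python3 - <<'E'
from go import *
go([612.5,44.8,53],[180,0,115.3])
q=robot.capture('wrist')
print([(np.round(b['xy']).tolist(),round(b['p'],2)) for b in robot.boxes_of(q,'ball1_center')])
g=cv2.cvtColor(q['pixels'],cv2.COLOR_RGB2GRAY)
save(q,'t4raw')
E
```

```text
t 14.6 pos [611.4  58.7 191.1] [170.8  -1.8 117.2] J [ -8.  29.  92.   9.  53. -40.] F [ 0.  -0.7 -4.9]
dp tool mm [-17.3 -27.4 135. ] rotvec [ 9.19 -1.99  1.74]
[([284.0, 238.0], 0.78)]
```

```bash
python3 - <<'E'
from h import *
s=robot.capture('scene');p=robot.capture('side');w=cv2.imread('pics/t4raw.png')[:,:,::-1]
st=robot.observe();R=Ro.from_euler('xyz',st['eef_rot'],degrees=True)
c=st['tool_pos']
f=lambda q:cv2.resize(cv2.getRectSubPix(q['pixels'],(100,75),tuple(float(v) for v in proj(q,[c])[0])),(400,300),interpolation=cv2.INTER_CUBIC)
cv2.imwrite('pics/t4.png',cv2.convertScaleAbs(np.vstack([np.hstack([f(s),f(p)]),cv2.resize(w[180:330,130:530],(800,300))])[:,:,::-1],alpha=1.2))
E
```

```text
(no output)
```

View pics/t4.png

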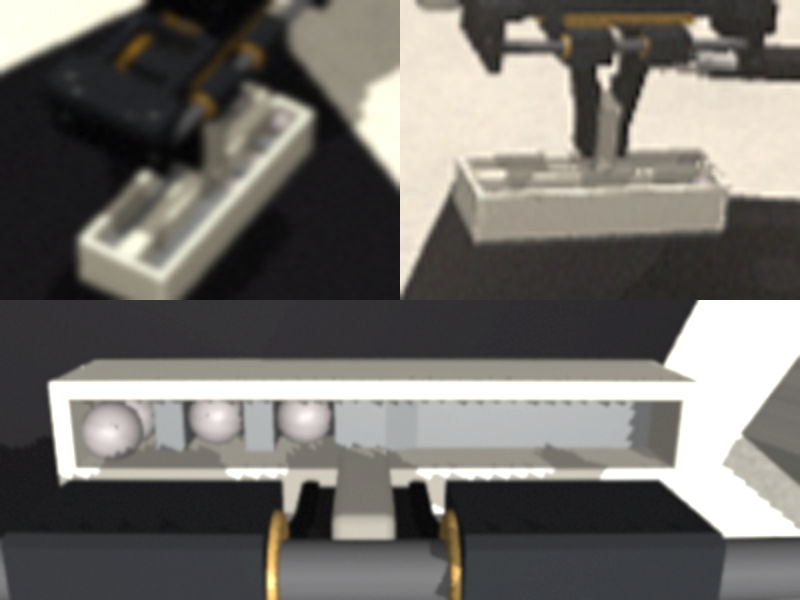

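In the +y lane, pockets 1–3 are filled (crop (140,415), (215,420), (305,418)), with the leftover at the closed end (110,430). The −y channel looks empty in the scene panel at (110–150,180–210). I'll do one more steep tip for safety, then tip the other way.

Request:
{"op": "step_arm", "data": {"increments": [{"dp": [0,0,0],"delta_rot": [-6,0,0]},{"dp": [0,0,0],"delta_rot": [-6,0,0]},{"dp": [0,0,0],"delta_rot": [-6,0,0]},{"dp": [0,0,0],"delta_rot": [-6,0,0]},{"dp": [0,0,0],"delta_rot": [-6,0,0]},{"dp": [0,0,0],"delta_rot": [-6,0,0]},{"dp": [0,0,0],"delta_rot": [0,0,0]},{"dp": [0,0,0],"delta_rot": [0,0,0]},{"dp": [0,0,0],"delta_rot": [0,0,0]},{"dp": [0,0,0],"delta_rot": [0,0,0]}]}}

```text
t: 16.05
tool_pos: [608.9, 61.0, 189.6]
eef_rot: [137.5, -2.4, 117.6]
wrist_force: [0.7, -0.7, -4.1]
grip_width: 0.133
grip_force: 45.0
```

Request:
{"op": "step_arm", "data": {"increments": [{"dp": [0,0,0],"delta_rot": [5,0,0]},{"dp": [0,0,0],"delta_rot": [5,0,0]},{"dp": [0,0,0],"delta_rot": [5,0,0]},{"dp": [0,0,0],"delta_rot": [5,0,0]},{"dp": [0,0,0],"delta_rot": [5,0,0]},{"dp": [0,0,0],"delta_rot": [5,0,0]},{"dp": [0,0,0],"delta_rot": [5,0,0]},{"dp": [0,0,0],"delta_rot": [5,0,0]},{"dp": [0,0,0],"delta_rot": [5,0,0]},{"dp": [0,0,0],"delta_rot": [0,0,0]}]}}

```text
t: 17.3
tool_pos: [609.6, 62.2, 188.9]
eef_rot: [-177.8, -2.6, 117.6]
wrist_force: [0.6, 1.0, -4.3]
grip_width: 0.137
grip_force: 45.0
```

Request:
{"op": "step_arm", "data": {"increments": [{"dp": [0,0,0],"delta_rot": [5,0,0]},{"dp": [0,0,0],"delta_rot": [5,0,0]},{"dp": [0,0,0],"delta_rot": [5,0,0]},{"dp": [0,0,0],"delta_rot": [5,0,0]},{"dp": [0,0,0],"delta_rot": [4,0,0]},{"dp": [0,0,0],"delta_rot": [4,0,0]},{"dp": [0,0,0],"delta_rot": [4,0,0]},{"dp": [0,0,0],"delta_rot": [0,0,0]},{"dp": [0,0,0],"delta_rot": [0,0,0]},{"dp": [0,0,0],"delta_rot": [0,0,0]}]}}

```text
t: 18.55
tool_pos: [608.3, 60.9, 189.6]
eef_rot: [-145.8, -2.5, 117.6]
wrist_force: [0.2, -0.4, -4.8]
grip_width: 0.136
grip_force: 45.0
```

Request:
{"op": "step_arm", "data": {"increments": [{"dp": [0,0,0],"delta_rot": [0,0,0]},{"dp": [0,0,0],"delta_rot": [0,0,0]},{"dp": [0,0,0],"delta_rot": [0,0,0]},{"dp": [0,0,0],"delta_rot": [0,0,0]}]}}

```text
t: 19.05
tool_pos: [608.4, 61.1, 189.0]
eef_rot: [-145.7, -2.5, 117.6]
wrist_force: [-0.3, -0.7, -4.1]
grip_width: 0.133
grip_force: 45.0
```

```bash
python3 - <<'E'
from go import *
go([612.5,44.8,80],[180,0,115.3])
q=robot.capture('wrist');save(q,'t5')
s=robot.capture('scene');save(s,'t5s')
g=cv2.GaussianBlur(cv2.cvtColor(q['pixels'],cv2.COLOR_RGB2GRAY),(3,3),0)
print('+y lane brightness along cols', g[236:248,165:475].mean(0).reshape(-1,10).mean(1).round())
w=cv2.cvtColor(cv2.imread('pics/t4raw.png'),cv2.COLOR_BGR2GRAY)
print('before', w[236:248,165:475].mean(0).reshape(-1,10).mean(1).round())
E
```

```text
t 19.05 pos [608.4  61.1 189. ] [-145.7   -2.5  117.6] J [  1.  47.  61. -13. 104. -26.] F [-0.3 -0.7 -4.1]
dp tool mm [-21.2  57.7  91.6] rotvec [-34.33  -1.78   2.99]
+y lane brightness along cols [ 89.  86. 109.  95.  84.  75.  90. 105.  82.  87.  75. 109.  91.  81.
  86.  85.  78.  83.  86.  86.  86.  86.  86.  85.  85.  87. 105. 166.
 182. 142. 201.]
before [131. 173. 165. 129. 139. 121. 143. 180. 130. 151. 113. 176. 153. 133.
 155. 153. 144. 151. 156. 156. 156. 156. 155. 155. 154. 154. 153. 151.
  97.  83. 161.]
```

The +y leftover is now at the far channel end, and pockets 1–3 still show their three peaks. I'll level out.

Request:
{"op": "step_arm", "data": {"increments": [{"dp": [0,0,0],"delta_rot": [-4.3,-0.22,0.37]},{"dp": [0,0,0],"delta_rot": [-4.3,-0.22,0.37]},{"dp": [0,0,0],"delta_rot": [-4.3,-0.22,0.37]},{"dp": [0,0,0],"delta_rot": [-4.3,-0.22,0.37]},{"dp": [0,0,0],"delta_rot": [-4.3,-0.22,0.37]},{"dp": [0,0,0],"delta_rot": [-4.3,-0.22,0.37]},{"dp": [0,0,0],"delta_rot": [-4.3,-0.22,0.37]},{"dp": [0,0,0],"delta_rot": [-4.2,-0.22,0.37]},{"dp": [0,0,0],"delta_rot": [0,0,0]},{"dp": [0,0,0],"delta_rot": [0,0,0]}]}}

```text
t: 20.4
tool_pos: [608.3, 61.0, 189.1]
eef_rot: [-179.9, -0.0, 115.3]
wrist_force: [0.5, 0.3, -4.5]
grip_width: 0.134
grip_force: 45.0
```

```bash
python3 -c "
from go import *
go([612.5,44.8,70],[180,0,115.3])"
```

```text
t 20.4 pos [608.3  61.  189.1] [-179.9   -0.   115.3] J [ -5.  31.  86.  -0.  63. -30.] F [ 0.5  0.3 -4.5]
dp tool mm [-16.5  -2.9 119.1] rotvec [-0.13 -0.03  0.04]
```

Request:
{"op": "step_arm", "data": {"increments": [{"dp": [-0.0085,-0.0015,0.01],"delta_rot": [-0.1,0,0]},{"dp": [-0.008,-0.0015,0.02],"delta_rot": [0,0,0]},{"dp": [0,0,0.02],"delta_rot": [0,0,0]},{"dp": [0,0,0.02],"delta_rot": [0,0,0]},{"dp": [0,0,0.02],"delta_rot": [0,0,0]},{"dp": [0,0,0.02],"delta_rot": [0,0,0]},{"dp": [0,0,0.01],"delta_rot": [0,0,0]},{"dp": [0,0,0.01],"delta_rot": [0,0,0]},{"dp": [0,0,0],"delta_rot": [0,0,0]}]}}

```text
t: 21.52
tool_pos: [612.5, 44.9, 58.3]
eef_rot: [-180.0, -0.1, 115.3]
wrist_force: [0.6, -0.1, -4.6]
grip_width: 0.131
grip_force: 45.0
```

Request:
{"op": "step_arm", "data": {"increments": [{"dp": [0,0,0.002],"delta_rot": [0,0,0]},{"dp": [0,0,0.002],"delta_rot": [0,0,0]},{"dp": [0,0,0.001],"delta_rot": [0,0,0]},{"dp": [0,0,0],"delta_rot": [0,0,0]}]}}

```text
t: 22.02
tool_pos: [612.8, 45.0, 54.1]
eef_rot: [179.9, -0.0, 115.3]
wrist_force: [-0.3, 0.4, -4.6]
grip_width: 0.137
grip_force: 45.0
```

Request:
{"op": "step_arm", "data": {"increments": [{"dp": [0,0,0.001],"delta_rot": [0,0,0]},{"dp": [0,0,0.0005],"delta_rot": [0,0,0]},{"dp": [0,0,0],"delta_rot": [0,0,0]}]}}

```text
t: 22.4
tool_pos: [612.9, 45.0, 52.6]
eef_rot: [179.9, -0.0, 115.3]
wrist_force: [-0.7, 0.7, -3.5]
grip_width: 0.133
grip_force: 45.0
```

Request:
{"op": "step_arm", "data": {"increments": [{"dp": [0,0,0.0005],"delta_rot": [0,0,0]},{"dp": [0,0,0],"delta_rot": [0,0,0]}]}}

```text
t: 22.65
tool_pos: [612.9, 45.1, 52.5]
eef_rot: [179.9, -0.0, 115.3]
wrist_force: [-0.8, 0.8, 0.4]
grip_width: 0.139
grip_force: 45.0
```

Request:
{"op": "step_arm", "data": {"increments": [{"dp": [0,0,0],"delta_rot": [0,0,0]},{"dp": [0,0,0],"delta_rot": [0,0,0]},{"dp": [0,0,0],"delta_rot": [0,0,0]},{"dp": [0,0,0],"delta_rot": [0,0,0]},{"dp": [0,0,0],"delta_rot": [0,0,0]}], "gripper": 0.7}}

```text
t: 23.28
tool_pos: [612.8, 45.0, 52.0]
eef_rot: [179.9, -0.0, 115.3]
wrist_force: [-0.4, -0.7, 0.9]
grip_width: 0.618
grip_force: 0.0
```

Request:
{"op": "step_arm", "data": {"increments": [{"dp": [0,0,-0.01],"delta_rot": [0,0,0]},{"dp": [0,0,-0.02],"delta_rot": [0,0,0]},{"dp": [0,0,-0.03],"delta_rot": [0,0,0]},{"dp": [0,0,-0.03],"delta_rot": [0,0,0]},{"dp": [0,0,-0.03],"delta_rot": [0,0,0]},{"dp": [0.02,0,-0.02],"delta_rot": [0,0,0]},{"dp": [0.02,0,0],"delta_rot": [0,0,0]},{"dp": [0.02,0,0],"delta_rot": [0,0,0]},{"dp": [0,0,0],"delta_rot": [0,0,0]}]}}

```text
t: 24.4
tool_pos: [584.8, 101.2, 190.7]
eef_rot: [-179.9, -0.1, 115.5]
wrist_force: [-0.3, -0.5, -0.3]
grip_width: 0.7
grip_force: 0.0
```

```bash
python3 - <<'E'
from go import *
go([612.5,44.8,53],[180,0,115.3])
q=robot.capture('wrist');save(q,'t6raw');print(proj(q,[[613,46,30]]))
E
```

```text
t 24.4 pos [584.8 101.2 190.7] [-1.799e+02 -1.000e-01  1.155e+02] J [ -1.  30.  88.   0.  62. -27.] F [-0.3 -0.5 -0.3]
dp tool mm [-63.2   1.  137.5] rotvec [-0.12 -0.13  0.19]
[[313.50309843 285.86806442]]
```

The board drops behind the gripper in this direction, so I'll shift the other way for a clear view.

Request:
{"op": "step_arm", "data": {"increments": [{"dp": [-0.035,0,0],"delta_rot": [0,0,0]},{"dp": [-0.035,0,0],"delta_rot": [0,0,0]},{"dp": [-0.035,0,0],"delta_rot": [0,0,0]},{"dp": [-0.035,0,0],"delta_rot": [0,0,0]},{"dp": [0,0,0],"delta_rot": [0,0,0]}]}}

```text
t: 25.08
tool_pos: [648.1, -30.7, 190.9]
eef_rot: [179.9, 0.0, 115.1]
wrist_force: [-0.9, 1.0, -0.5]
grip_width: 0.701
grip_force: 0.0
```

```bash
python3 - <<'E'
from go import *
go([612.5,44.8,53],[180,0,115.3])
q=robot.capture('wrist');c=proj(q,[[613,46,30]])[0];print(c)
s=robot.capture('scene');p=robot.capture('side')
f=lambda im,c,w,h,o:cv2.resize(cv2.getRectSubPix(im['pixels'],(w,h),tuple(map(float,c))),o,interpolation=cv2.INTER_CUBIC)
cv2.imwrite('pics/t6.png',np.vstack([f(q,c,240,90,(800,300)),np.hstack([f(s,(281,284),100,75,(400,300)),f(p,(280,275),160,120,(400,300))])])[:,:,::-1])
E
```

```text
t 25.07 pos [648.1 -30.7 190.9] [179.9   0.  115.1] J [-13.  34.  80.   0.  66. -38.] F [-0.9  1.  -0.5]
dp tool mm [ 83.6  -0.4 137.9] rotvec [ 0.06  0.03 -0.2 ]
[311.98181827 126.81264257]
```

View pics/t6.png

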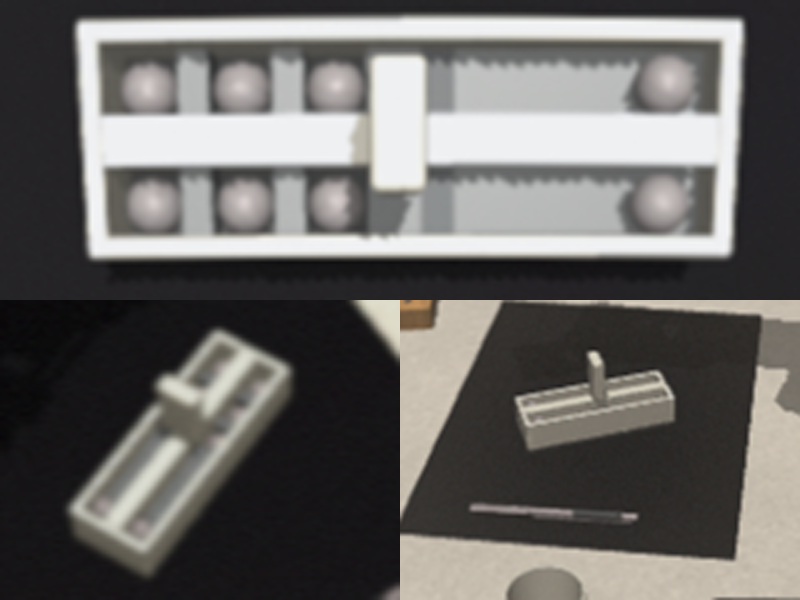

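All six pockets hold a ball (crop x 150, 243 and 335 in both lanes), and one leftover sits in each channel at (665,82) and (660,203). The board is flat on the mat and the bystanders are in place.

```bash
python3 -c "
from cell import robot
print(robot.finish_job())"
```

```text
the job is handed in; nothing more can be done
None
```

The job is done and handed in: all six pockets hold a ball, the two left-over balls are back in the channel, and the board is flat on the mat and released, with none of the nearby items pushed aside.

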